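# Size an unmarked rod in the hole gauge

### The arm

A 7-joint arm with a two-finger parallel gripper is mounted at the origin on a cart in front of the work surface, level with it; the furniture and walls round the work are solid. World frame = base frame: x ahead of the robot, y to its left, z up, the work surface at z = 0. Lengths are in m, angles in degrees, forces in N, time in s.
With the tool pointing down it reaches from about 0.425 to 0.875 m from the base axis. Payload 4.7 kg.
Tool frame: the origin (TCP) lies midway between the tips of the shut fingers; the grasp point (between the pads) lies env.grip_point_offset behind it (env.grip_point_offset is the distance from the TCP to the grasp point, in m); x points along the fingers, y is the direction in which the jaws open and shut, and the axes are right-handed (so a half turn about x gives the same grasp; the last joint's range is limited). The gripper opens to 87 mm and grips with 3 to 60 N. Pads are 19 mm wide; open, the fingers measure 117 mm over their backs; the gripper's body (75 mm by 190 mm) begins 51 mm behind the grasp point.
Start: joints at [68.016, 18.392, -4.016, 83.108, 1.295, 78.541, -3.26], TCP at [0.252, -0.599, 0.223] pointing down, gripper open.
Joint ranges: [-163.93, 163.93], [-17.29, 119.83], [-79.2, 71.16], [3.27, 140.29], [-89.18, 269.18], [5.43, 117.66], [-154.24, 154.24]. Speed limits (degrees/s): [147.25, 147.25, 180, 180, 180, 180, 180].

### API

Orientations are given as [roll, pitch, yaw] about the fixed x, y, z axes, in that order (R = Rz(yaw) Ry(pitch) Rx(roll)).
In Python, from cell import readout, read_camera, camera_params, sign_off, spot_in, pinpoint, env gives the robot as it stands.
- The arm moves only by the shell command python3 -m pendant 'ROWS' [OPENING] [FORCE]. ROWS is a JSON object of lists of equal length, an entry for each row: "xyz": the shift along the world's x, y, z in m, a list of three; "turn": the turn about the world's z in rad. A call has 1 to 10 rows; each row shifts and turns the pose as measured when the row begins; what a row does not reach is not made up. A row lasts 1/8 s, in which the tool goes at most 62.5 mm and 10.7 degrees, less where a joint would pass 70% of its speed; a pose out of reach is approached as far as the arm can. A call is refused whole if a number of a shift passes 0.0625 or a number of a turn 0.188, either way. A call with a gripper value outside its range is refused whole. OPENING is the opening, from 0 (shut) to 1 (fully open), set as the call begins (- or left out, the last holds). The fingers move at their own pace and stop on an object; FORCE is the grip in N (left out, the last holds). Time passes only in rows, so rows that do not move let the fingers close. It gives the time, the measured TCP pose, the force and the opening at its end, in the units of the state.
- readout.get_obs(): the state, without advancing time (a new reading comes with each control period).
- read_camera(name): name is "side" or "top"; returns the picture (420x560x3 uint8, red, green, blue); there is no depth.
- camera_params(name): a dict with "fx", "fy", "cx", "cy" (pixels), "rvec" (rotation vector, rad) and "tvec" (3), from world to camera coordinates, as OpenCV has them. Camera axes: x right, y down, z forward; pixel columns grow to the right and rows downward; lengths in m; the calibration is good to about 2 mm. A picture is of the moment at which its call begins. camera_params takes no time and is no camera call.
- sign_off(): hands the job in, once; it reports no verdict.
Trained networks look in the newest picture that a camera, given by its name, has taken for a name from the list of things; names that differ only in an ending like _2 or _b are one class to them, and where a whole thing is asked for, a point or a joint stands for the part that bears it (a point fixed in the world has none). Each returns a list of dicts, best first, with "score" (0 to 1); they miss things now and then, are a little off and sometimes report something else, mostly with a low value. They report only what shows in the picture. A call takes as long as a camera call.
- spot_in(camera, name): "at" ([x, y, z] in m, in the coordinates of the camera as it stood for that picture, good to about 4 mm: the middle of the surface that is visible of it).
- pinpoint(camera, name): "at" ([x, y, z] in m, in the coordinates of the camera as it stood for that picture, good to about 4 mm: a listed point, or the origin of a listed thing).
The state is a dict: "time_s": time; "qpos": joint angles; "joint_velocities": joint speeds; "effort": joint torques, N m; "tool_pos": TCP position; "tool_rot": TCP orientation; "force": force on the tool from outside, world axes, zero at the start; "wrist_torque": the same for the moment, N m; "grip_width": finger opening in m.
Only numpy, scipy, OpenCV 4.12 (cv2) and the standard library are available. Lean on these libraries where they do the work, as an engineer would, in place of code of your own. Each camera call takes 0.05 s, during which the arm holds its last target.

### The job

Find the size of the unmarked rod in the single stand: start at the widest hole of the gauge strip and push the rod down until its head meets the strip, then step down hole by hole until you press it lightly on a hole that refuses it. Then leave the rod standing fully home in the smallest hole that lets it through. Go by feel and gently, since the strip is clamped a little off its mark, and leave the spare rods in the rack and everything else on the bench alone.

Things in the scene. Friction and masses are not known exactly. Their poses are not given: they have to be found in the camera images.
- gauge: fixed frame 74 x 224 mm, with a steel strip 41 x 172 x 16 mm along y, top 62 mm up, the highest part. Holes along y, 38 mm apart, +y end first: 19, 16, 13, 10 mm; 38 mm free below, so a shank passes to its shoulder. The strip is clamped up to 9 mm off mid-travel, rigid; over 40 N on it does harm. Thumb screw at +x, to 48 mm from the middle. Origin: centre of the underside; z up.
- hole_a (a point): nominal centre of the widest (first, +y end) hole, bore 19 mm with a 1 mm countersink, at the strip's top face, 62 mm above the bench; axes as the gauge. The true hole lies up to 9 mm from here along the gauge's y, either way, by the same unknown amount for all four, and true across (x).
- hole_b (a point): nominal centre of the second hole, bore 16 mm with a 1 mm countersink, at the strip's top face, 62 mm above the bench; axes as the gauge. The true hole lies up to 9 mm from here along the gauge's y, either way, by the same unknown amount for all four, and true across (x).
- hole_c (a point): nominal centre of the third hole, bore 13 mm with a 1 mm countersink, at the strip's top face, 62 mm above the bench; axes as the gauge. The true hole lies up to 9 mm from here along the gauge's y, either way, by the same unknown amount for all four, and true across (x).
- hole_d (a point): nominal centre of the narrowest (last, -y end) hole, bore 10 mm with a 1 mm countersink, at the strip's top face, 62 mm above the bench; axes as the gauge. The true hole lies up to 9 mm from here along the gauge's y, either way, by the same unknown amount for all four, and true across (x).
- socket (a point): mouth centre of the single socket in the stand, a grey fixed block 60 x 60 mm and 62 mm tall on a 76 mm square foot; this point is at its top, where the rod's shoulder rests. The socket is 21 mm wide and 52 mm deep.
- rack: grey fixed block 60 x 140 mm, 62 mm tall, with two such sockets 76 mm apart along its y, holding the two spare rods. Origin: centre of its underside.
- rod_a: loose steel gauge rod, upright: dark square head 26 x 26 x 40 mm over a round shank 45 mm long, foot bevelled 1.5 mm. One of three alike but for the shank: one 12, one 15, one 18 mm thick, not recorded which. 0.1 to 0.16 kg. Origin: centre of the head's underside (shoulder); z up, x and y square to the head's flats. Starts in the stand (the one to size) or as a spare in the rack.
- rod_b: loose steel gauge rod, upright: dark square head 26 x 26 x 40 mm over a round shank 45 mm long, foot bevelled 1.5 mm. One of three alike but for the shank: one 12, one 15, one 18 mm thick, not recorded which. 0.1 to 0.16 kg. Origin: centre of the head's underside (shoulder); z up, x and y square to the head's flats. Starts in the stand (the one to size) or as a spare in the rack.
- rod_c: loose steel gauge rod, upright: dark square head 26 x 26 x 40 mm over a round shank 45 mm long, foot bevelled 1.5 mm. One of three alike but for the shank: one 12, one 15, one 18 mm thick, not recorded which. 0.1 to 0.16 kg. Origin: centre of the head's underside (shoulder); z up, x and y square to the head's flats. Starts in the stand (the one to size) or as a spare in the rack.
- tape_roll: bystander: roll of tape, 58 mm across, 19 mm tall; origin centre of its underside
- bearing_1: bystander: small ball bearing lying flat, 26 mm across, 8 mm tall; origin centre of its underside
- sleeve_1: bystander: turned metal sleeve, 21 mm across, 16 mm tall; origin centre of its underside
- sleeve_5: bystander: black turned sleeve, 24 mm across, 15 mm tall; origin centre of its underside
- oil_bottle: bystander: small bottle with a spout, 38 mm across, 105 mm tall; origin centre of its underside
- housing_1: bystander: small cast housing 30 x 49 x 31 mm; origin centre of its underside

How it is judged:
By the outcome, as a careful person would: the job done as asked, in the order asked, and still so for the second after the job is handed in, with the robot touching nothing.
It also fails if it takes over 72 s, if anything falls off the work surface, if the arm or the gripper's body presses on something with over 40 N, if the wrist force passes 120 N, or if a joint passes its speed limit or range.

## Working session

There is one attempt and no reset: what is moved stays moved. The work goes in short steps, Python scripts to look and compute and a shell command to move; the robot and the scene stay as the last step left them, time stands still between calls to the robot, and variables do not carry over. Pictures are saved under pics/ and viewed, and the job is handed in when it is done.

```bash
mkdir -p pics; ls; python3 - <<'E'
from cell import *
import cv2
print(readout.get_obs(), env.grip_point_offset)
for n in ("side","top"):
    im=read_camera(n); cv2.imwrite(f"pics/{n}0.png",im[:,:,::-1]); print(n,camera_params(n))
E
```

```text
pics
{'time_s': 0.0, 'qpos': array([68.01571524, 18.43770939, -4.01486036, 83.1736755 ,  1.29438952,
       78.53981954, -3.25965974]), 'joint_velocities': array([ 0.15212505, -0.07787581,  0.02887752,  0.00211211, -0.00327263,
        0.05594101, -0.01856853]), 'effort': array([ 8.43800026e-04, -4.91284418e+01, -4.03367048e-01, -3.12529171e+01,
       -6.37397985e-02,  4.38465143e-02,  1.52259645e-04]), 'tool_pos': array([ 0.25154501, -0.59877075,  0.22148746]), 'tool_rot': array([-87.14968157,  89.89386712, 115.64390711]), 'force': array([-0.32111294, -0.41272207,  0.22759906]), 'wrist_torque': array([-0.00718393, -0.01568075,  0.00875746]), 'grip_width': 0.08724103557591732} 0.0187
side {'fx': 422.53571674367674, 'fy': 422.53571674367674, 'cx': 282.7773401040182, 'cy': 211.16877704981016, 'rvec': array([ 1.95195205, -0.56568674,  0.35138461]), 'tvec': array([-0.5618699 ,  0.11617171,  1.05957024])}
top {'fx': 517.2132872835158, 'fy': 517.2132872835158, 'cx': 282.92583210538277, 'cy': 209.29260762138736, 'rvec': array([ 2.2027636 , -2.15614643,  0.07100857]), 'tvec': array([-0.22730503,  0.53851303,  1.35259711])}
```

View pics/side0.png

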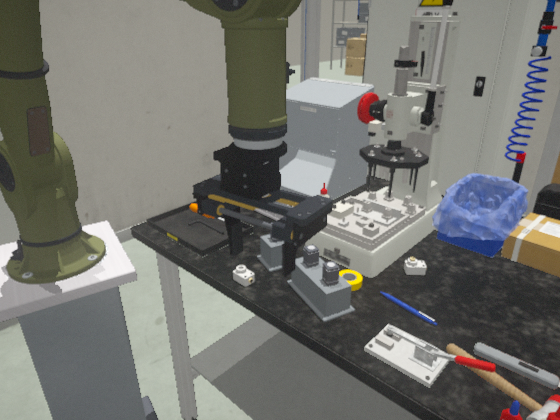

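View pics/top0.png

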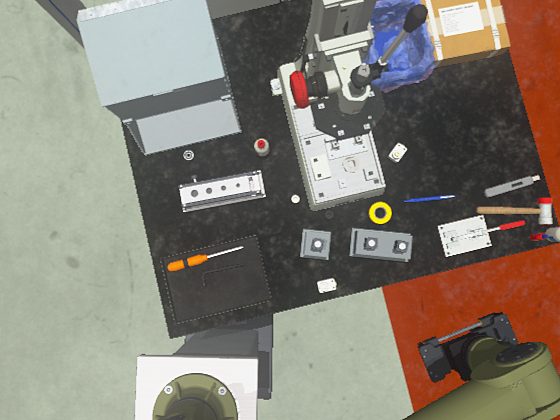

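```bash
cat > h.py <<'E'
from cell import *
import numpy as np, cv2
def P(n):
    c=camera_params(n); R=cv2.Rodrigues(c['rvec'])[0]; K=np.array([[c['fx'],0,c['cx']],[0,c['fy'],c['cy']],[0,0,1]])
    return K,R,np.array(c['tvec'])
def w(n,a): K,R,t=P(n); return R.T@(np.array(a)-t)
def px(n,X): K,R,t=P(n); u=K@(R@np.array(X)+t); return u[:2]/u[2]
def onz(n,u,z):
    K,R,t=P(n); d=R.T@np.linalg.inv(K)@np.array([u[0],u[1],1]); o=-R.T@t; return o+d*(z-o[2])/d[2]
def tri(us,ut):
    A=[];
    for n,u in (("side",us),("top",ut)):
        K,R,t=P(n); M=K@np.c_[R,t]; A+= [u[0]*M[2]-M[0],u[1]*M[2]-M[1]]
    v=np.linalg.svd(np.array(A))[2][-1]; return v[:3]/v[3]
E
python3 - <<'E'
from h import *
for n in ("side","top"):
    for f,names in ((pinpoint,["hole_a","hole_d","socket","rod_a","gauge"]),):
        for k in names:
            for d in f(n,k)[:4]:
                X=w(n,d['at']); print(n,k,round(d['score'],2),X.round(4),px(n,X).round(0))
E
```

```text
side socket 0.96 [ 0.4526 -0.3055  0.0627] [276. 238.]
side rod_a 0.74 [ 0.4576 -0.4389  0.0615] [310. 263.]
side rod_a 0.59 [ 0.4542 -0.517   0.062 ] [331. 281.]
side rod_a 0.49 [ 0.4559 -0.3029  0.0606] [277. 238.]
side gauge 0.6 [ 0.5915 -0.0512 -0.0014] [272. 211.]
side gauge 0.27 [ 0.455  -0.3026  0.0585] [276. 239.]
top hole_a 0.91 [ 0.6047 -0.11    0.0621] [242. 183.]
top hole_a 0.66 [ 0.592  -0.0684  0.0615] [226. 188.]
top hole_a 0.63 [0.5788 0.0035 0.0618] [198. 193.]
top hole_a 0.56 [ 0.585  -0.0337  0.0669] [212. 190.]
top hole_d 0.91 [ 0.6047 -0.11    0.0621] [242. 183.]
top hole_d 0.66 [ 0.592  -0.0684  0.0615] [226. 188.]
top hole_d 0.63 [0.5788 0.0035 0.0618] [198. 193.]
top hole_d 0.56 [ 0.585  -0.0337  0.0669] [212. 190.]
top socket 0.77 [ 0.4535 -0.3067  0.0628] [318. 244.]
top rod_a 0.68 [ 0.4522 -0.5113  0.0586] [398. 246.]
top rod_a 0.58 [ 0.4487 -0.3043  0.0628] [317. 246.]
top rod_a 0.55 [ 0.5899 -0.0437  0.0054] [219. 191.]
top rod_a 0.43 [0.6842 0.0407 0.0014] [190. 156.]
top gauge 0.66 [ 0.5868 -0.0492  0.0045] [221. 192.]
```

```bash
python3 - <<'E'
import cv2,numpy as np
a=cv2.imread('pics/top0.png')
g=cv2.resize(a[160:220,170:275],None,fx=7,fy=7,interpolation=cv2.INTER_CUBIC);cv2.imwrite('pics/g.png',g)
s=cv2.resize(a[225:265,295:420],None,fx=6,fy=6,interpolation=cv2.INTER_CUBIC);cv2.imwrite('pics/s.png',s)
b=cv2.imread('pics/side0.png')
s=cv2.resize(b[220:320,230:360],None,fx=6,fy=6,interpolation=cv2.INTER_CUBIC);cv2.imwrite('pics/ss.png',s)
E
```

```text
(no output)
```

View pics/g.png

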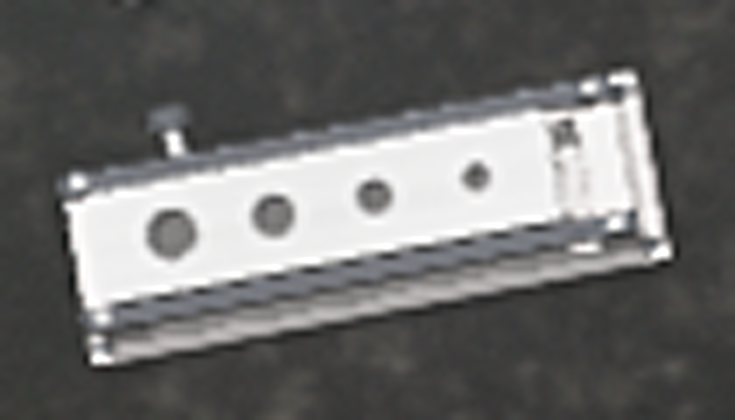

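View pics/s.png

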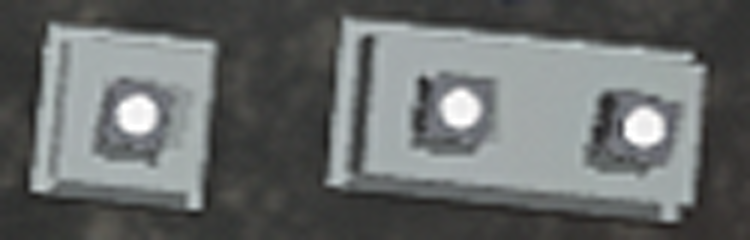

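View pics/ss.png

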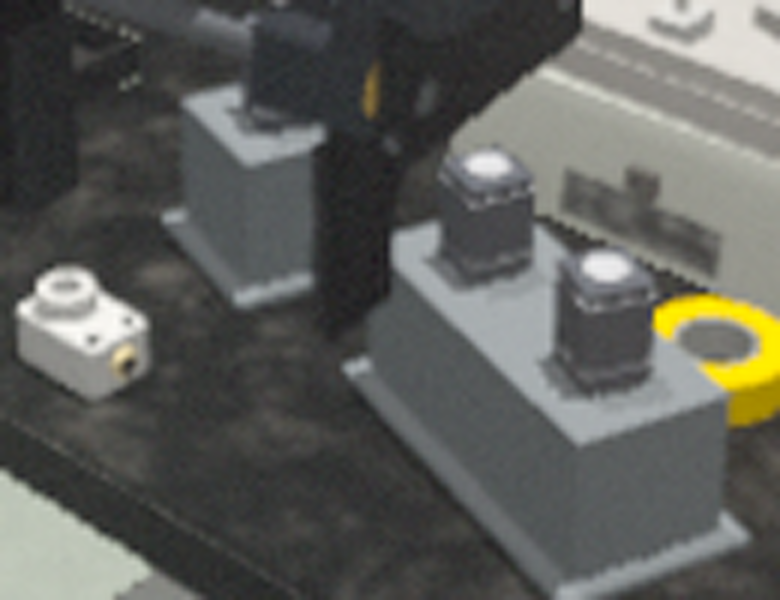

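```bash
cat > m.py <<'E'
from h import *
from scipy.spatial.transform import Rotation as Ro
f=lambda x,y:((x+.5)/7-.5+170,(y+.5)/7-.5+160)
H=np.array([onz("top",f(*u),.062)[:2] for u in ((172,234),(273,215),(374,195),(477,175))])
print(H.round(4)); print(np.linalg.norm(np.diff(H,axis=0),axis=1))
# fit
d=H[0]-H[3]; print("gauge y dir yaw", np.degrees(np.arctan2(-d[0],d[1])))
# centroid by darkness in original
a=read_camera("top"); g=cv2.cvtColor(a,cv2.COLOR_RGB2GRAY).astype(float)
C=[]
for u,r in (((172,234),5),((273,215),4),((374,195),4),((477,175),3)):
    x,y=f(*u); x0,y0=int(round(x)),int(round(y)); p=g[y0-r:y0+r+1,x0-r:x0+r+1]; wt=np.clip(235-p,0,None); wt[p>205]=0
    yy,xx=np.mgrid[y0-r:y0+r+1,x0-r:x0+r+1]; c=(xx*wt).sum()/wt.sum(),(yy*wt).sum()/wt.sum(); C.append(onz("top",c,.062)[:2]); print((round(x,2),round(y,2)),c,p.max(),p.min())
C=np.array(C); print(C.round(4),np.linalg.norm(np.diff(C,axis=0),axis=1))
d=C[0]-C[3]; print("yaw", np.degrees(np.arctan2(-d[0],d[1])))
# frame edges yaw (zoom px)
def yaw(p,q,z):
    d=onz("top",f(*p),z)-onz("top",f(*q),z); return np.degrees(np.arctan2(-d[0],d[1]))
print("frame edges",yaw((72,180),(622,75),.055),yaw((98,355),(660,250),.0))
s=lambda x,y:((x+.5)/6-.5+295,(y+.5)/6-.5+225)
def ys(p,q,z):
    d=onz("top",s(*p),z)-onz("top",s(*q),z); return np.degrees(np.arctan2(-d[0],d[1]))
print("stand",ys((50,25),(215,43),.062),ys((55,182),(190,198),.062)," rack",ys((345,18),(705,65),.062))
print("head top centre", onz("top",s(136,115),.102), onz("top",s(460,108),.102))
q=readout.get_obs(); R=Ro.from_euler('xyz',q['tool_rot'],degrees=True).as_matrix(); print(R.round(3),q['tool_pos'])
E
python3 m.py
```

```text
[[ 0.5774  0.0136]
 [ 0.5852 -0.0234]
 [ 0.5933 -0.0604]
 [ 0.6015 -0.0982]]
[0.03782175 0.03790169 0.03863954]
gauge y dir yaw 12.209980706014468
(194.14, 193.0) (np.float64(193.96313658640528), np.float64(192.82868101427658)) 248.0 83.0
(208.57, 190.29) (np.float64(208.55253837072019), np.float64(190.27213695395514)) 244.0 79.0
(223.0, 187.43) (np.float64(222.98275862068965), np.float64(187.56034482758622)) 247.0 88.0
(237.71, 184.57) (np.float64(237.51911764705883), np.float64(184.69338235294117)) 245.0 91.0
[[ 0.5778  0.0141]
 [ 0.5852 -0.0233]
 [ 0.593  -0.0604]
 [ 0.6012 -0.0977]] [0.03816224 0.03783755 0.03819291]
yaw 11.838466142928365
frame edges 12.075809889893204 11.831639219870624
stand -5.003207848342243 -5.4895314061549225  rack -6.231135448039071
head top centre [ 0.45333109 -0.30340474  0.102     ] [ 0.4591022  -0.43695646  0.102     ]
[[ 0.     0.387 -0.922]
 [-0.    -0.922 -0.387]
 [-1.     0.     0.   ]] [ 0.25178364 -0.59928673  0.22263456]
```

```bash
python3 - <<'E'
from h import *
for X in ([.45,-.435,.102],[.453,-.306,.102]): print(px("side",X),px("top",X))
sp=lambda x,y:((x+.5)/6-.5+230,(y+.5)/6-.5+220)
s=lambda x,y:((x+.5)/6-.5+295,(y+.5)/6-.5+225)
print(tri(sp(488,163),s(460,108)),tri(sp(602,268),s(644,127)))
E
```

```text
[306.37750966 247.314648  ] [370.42485804 246.25102928]
[276.02712206 223.67118201] [318.29570862 243.90660493]
[ 0.45946248 -0.43727564  0.10146751] [ 0.45278709 -0.51295903  0.10067079]
```

```bash
python3 -m pendant '{"xyz":[[0.02,0.03,0],[0.025,0.037,0],[0.025,0.037,0],[0.025,0.037,0],[0.025,0.037,0],[0.025,0.037,0],[0.025,0.037,0],[0.025,0.037,0]],"turn":[-0.061,-0.061,-0.061,-0.061,-0.061,-0.061,-0.061,-0.061]}'
cat > v.py <<'E'
import sys
from h import *
t=sys.argv[1]; 
for n,(x,y,w_,h_) in (("side",(225,170,130,100)),("top",(270,200,130,100))):
    a=read_camera(n)[:,:,::-1]; cv2.imwrite(f"pics/{n}{t}_full.png",a)
    if len(sys.argv)>2 and sys.argv[2]=='g': x,y=(210,140) if n=="side" else (160,140)
    cv2.imwrite(f"pics/{n}{t}.png",cv2.resize(a[y:y+h_,x:x+w_],None,fx=6,fy=6,interpolation=cv2.INTER_CUBIC))
E
python3 v.py 1; python3 - <<'E'
from h import *
from scipy.spatial.transform import Rotation as Ro
q=readout.get_obs(); R=Ro.from_euler('xyz',q['tool_rot'],degrees=True).as_matrix();print(R[:,1],np.degrees(np.arctan2(R[0,1],-R[1,1])),q['tool_pos'],q['qpos'],q['force'])
E
```

```text
time_s: 1.65
tool_pos: [0.4479, -0.3049, 0.2233]
tool_rot: [95.0, 89.8, -91.7]
force: [0.5, -0.0, 0.2]
grip_width: 0.0869
[-1.04458866e-01 -9.94529067e-01  5.28560444e-04] -5.995991275543002 [ 0.45103964 -0.30004777  0.22353679] [ 45.30441984   5.81820253 -15.46774841  98.19474471   1.57866872
  76.08873988 -66.45999762] [ 0.34404881 -0.19610189 -0.08535384]
```

View pics/side1.png

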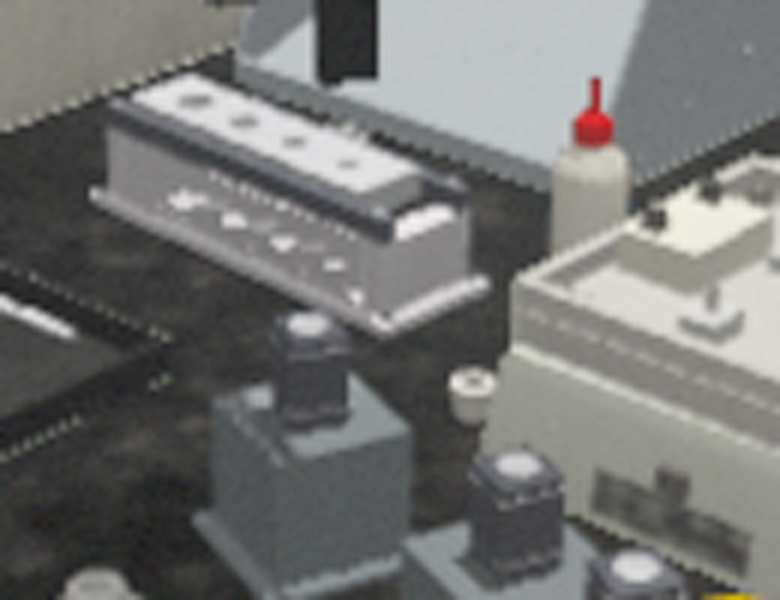

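View pics/top1.png

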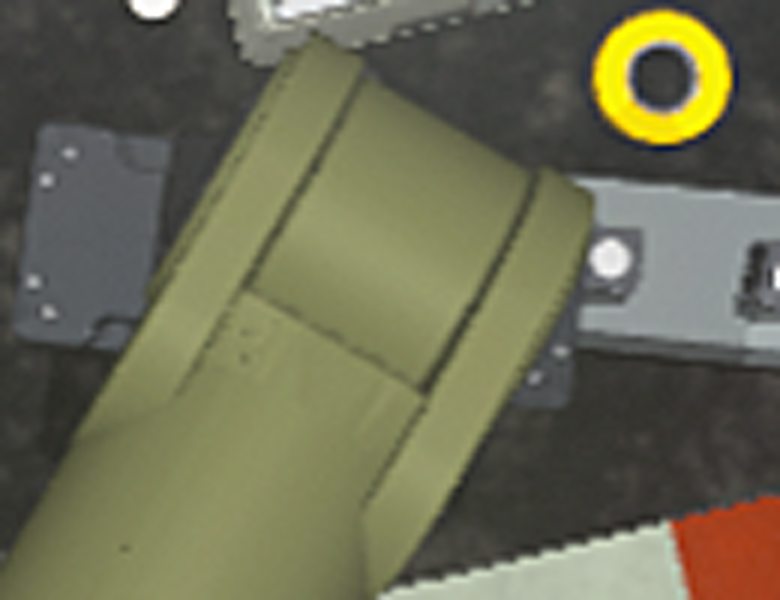

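```bash
python3 - <<'E'
from h import *
sp=lambda x,y:((x+.5)/6-.5+225,(y+.5)/6-.5+170)
s=lambda x,y:((x+.5)/6-.5+295,(y+.5)/6-.5+225)
print(tri(sp(307,325),s(136,115)), onz("side",sp(307,325),.102))
f=lambda x,y:((x+.5)/7-.5+170,(y+.5)/7-.5+160)
for a,b in zip(((196,101),(246,121),(294,142),(348,163)),((172,234),(273,215),(374,195),(477,175))): print(tri(sp(*a),f(*b)), onz("side",sp(*a),.062))
E
```

```text
[ 0.45346171 -0.30355497  0.10059589] [ 0.45223632 -0.30599544  0.102     ]
[0.57782002 0.013752   0.06040366] [0.5763979  0.01004389 0.062     ]
[ 0.58589991 -0.0234174   0.06025812] [ 0.58466521 -0.02748993  0.062     ]
[ 0.59356057 -0.0601357   0.05999405] [ 0.59112577 -0.06419261  0.062     ]
[ 0.60173814 -0.09800438  0.06041971] [ 0.59981541 -0.10109324  0.062     ]
```

```bash
python3 -m pendant '{"xyz":[[0.002,-0.003,-0.04],[0,0,-0.04],[0,0,-0.035],[0,0,0]],"turn":[0.005,0,0,0]}'
```

```text
time_s: 2.25
tool_pos: [0.4533, -0.3044, 0.1075]
tool_rot: [141.3, 89.6, -44.2]
force: [-0.1, 0.2, 0.2]
grip_width: 0.087
```

```bash
python3 -m pendant '{"xyz":[[0,0,-0.02],[0,0,-0.02],[0,0,0]],"turn":[0.0,0,0]}'; python3 v.py 2
```

```text
time_s: 2.62
tool_pos: [0.4556, -0.3077, 0.0721]
tool_rot: [143.8, 89.2, -41.9]
force: [-0.7, 0.9, 0.0]
grip_width: 0.0869
```

View pics/side2.png

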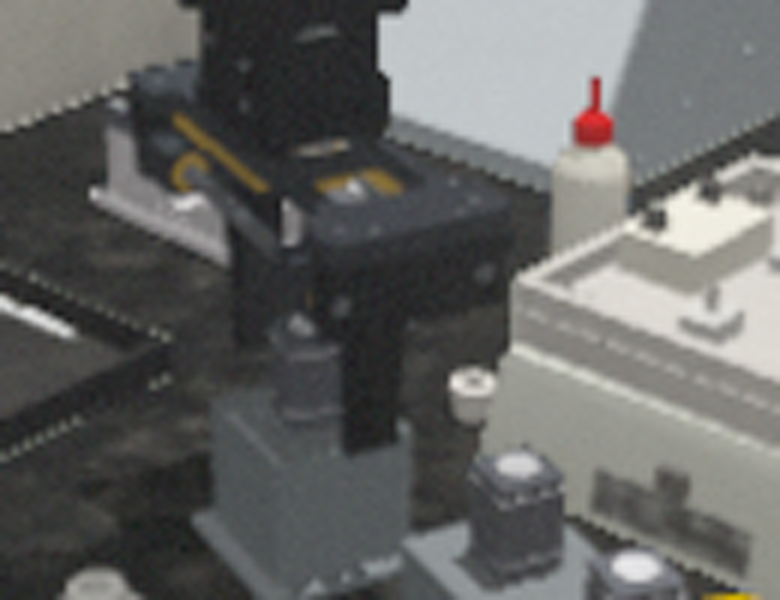

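```bash
cat > st.py <<'E'
from h import *
from scipy.spatial.transform import Rotation as Ro
q=readout.get_obs(); R=Ro.from_euler('xyz',q['tool_rot'],degrees=True).as_matrix()
p=q['tool_pos']
# gauge coords relative to hole a estimate
A=np.array([.5778,.0139]); t=np.radians(12.0); gx=np.array([np.cos(t),np.sin(t)]); gy=np.array([-np.sin(t),np.cos(t)])
d=p[:2]-A
print("t",q['time_s'],"p",p.round(4),"yaw",round(np.degrees(np.arctan2(R[0,1],-R[1,1])),2),"axis",R[:2,0].round(4),"F",q['force'].round(1),"M",q['wrist_torque'].round(2),"gw",round(q['grip_width'],4),"gauge xy",(d@gx).round(4),(d@gy).round(4))
E
python3 st.py
```

```text
t 2.725 p [ 0.4568 -0.3083  0.0735] yaw -5.64 axis [ 0.0129 -0.011 ] F [ 0.6 -0.3  0.5] M [ 0.09 -0.    0.03] gw 0.087 gauge xy -0.1854 -0.2901
```

```bash
python3 -m pendant '{"xyz":[[-0.003,0.0035,-0.005],[0,0,0]],"turn":[0,0]}'; python3 st.py
```

```text
time_s: 2.98
tool_pos: [0.4548, -0.3055, 0.0706]
tool_rot: [145.7, 88.8, -39.9]
force: [0.1, -0.4, -0.2]
grip_width: 0.0865
t 2.975 p [ 0.4548 -0.3055  0.0706] yaw -5.65 axis [ 0.0158 -0.0132] F [ 0.1 -0.4 -0.2] M [0.05 0.07 0.01] gw 0.0865 gauge xy -0.1867 -0.2869
```

```bash
python3 -m pendant '{"xyz":[[0,0,0],[0,0,0],[0,0,0],[0,0,0]],"turn":[0,0,0,0]}'; python3 st.py;  python3 -m pendant '{"xyz":[[-0.003,0.0025,0.03],[0,0,0.03],[0,0,0]],"turn":[0,0,0]}'; python3 st.py
```

```text
time_s: 3.48
tool_pos: [0.4553, -0.3058, 0.0715]
tool_rot: [145.8, 88.7, -39.9]
force: [0.3, -0.9, 0.2]
grip_width: 0.0872
t 3.475 p [ 0.4553 -0.3058  0.0715] yaw -5.64 axis [ 0.0168 -0.0141] F [ 0.3 -0.9  0.2] M [ 0.03  0.05 -0.  ] gw 0.0872 gauge xy -0.1863 -0.2872
time_s: 3.85
tool_pos: [0.4517, -0.3029, 0.1322]
tool_rot: [145.9, 88.8, -39.8]
force: [-0.3, 0.2, 0.7]
grip_width: 0.0868
t 3.85 p [ 0.4517 -0.3029  0.1322] yaw -5.64 axis [ 0.0156 -0.013 ] F [-0.3  0.2  0.7] M [0.   0.03 0.02] gw 0.0868 gauge xy -0.1892 -0.2836
```

```bash
python3 -m pendant '{"xyz":[[0,0,0.04],[0,0,0.04],[0,0,0]],"turn":[0,0,0]}'; python3 st.py;  python3 -m pendant '{"xyz":[[0,0,-0.01],[0,0,-0.01],[0,0,-0.01],[0,0,-0.01],[0,0,-0.01],[0,0,-0.01],[0,0,0]],"turn":[0,0,0,0,0,0,0]}'; python3 st.py
```

```text
time_s: 4.22
tool_pos: [0.45, -0.3019, 0.2107]
tool_rot: [144.2, 89.1, -41.4]
force: [-0.4, -0.1, -0.1]
grip_width: 0.087
t 4.225 p [ 0.45   -0.3019  0.2107] yaw -5.65 axis [ 0.0112 -0.0099] F [-0.4 -0.1 -0.1] M [-0.01  0.01 -0.02] gw 0.087 gauge xy -0.1907 -0.2824
time_s: 5.1
tool_pos: [0.4464, -0.2997, 0.1391]
tool_rot: [123.4, 89.8, -62.2]
force: [0.3, 0.2, 0.1]
grip_width: 0.0871
t 5.1 p [ 0.4464 -0.2997  0.1391] yaw -5.63 axis [ 0.0015 -0.0029] F [0.3 0.2 0.1] M [-0.01  0.05  0.03] gw 0.0871 gauge xy -0.1938 -0.2794
```

```bash
python3 -m pendant '{"xyz":[[0.003,-0.002,-0.01],[0.003,-0.002,-0.01],[0,0,-0.01],[0,0,-0.01],[0,0,-0.01],[0,0,0]],"turn":[0,0,0,0,0,0]}'; python3 st.py
```

```text
time_s: 5.85
tool_pos: [0.4531, -0.3042, 0.0858]
tool_rot: [128.9, 89.8, -56.7]
force: [-0.1, 1.0, -0.1]
grip_width: 0.0869
t 5.85 p [ 0.4531 -0.3042  0.0858] yaw -5.63 axis [ 0.0022 -0.0034] F [-0.1  1.  -0.1] M [ 0.08  0.05 -0.04] gw 0.0869 gauge xy -0.1881 -0.2852
```

```bash
python3 -m pendant '{"xyz":[[0,0,-0.009],[0,0,-0.007],[0,0,0],[0,0,0]],"turn":[0,0,0,0]}'; python3 st.py; python3 v.py 3
```

```text
time_s: 6.35
tool_pos: [0.4535, -0.3044, 0.0693]
tool_rot: [133.8, 89.7, -51.8]
force: [0.5, -0.0, 0.5]
grip_width: 0.0872
t 6.35 p [ 0.4535 -0.3044  0.0693] yaw -5.64 axis [ 0.0031 -0.004 ] F [ 0.5 -0.   0.5] M [ 0.02 -0.03  0.04] gw 0.0872 gauge xy -0.1878 -0.2855
```

View pics/side3.png

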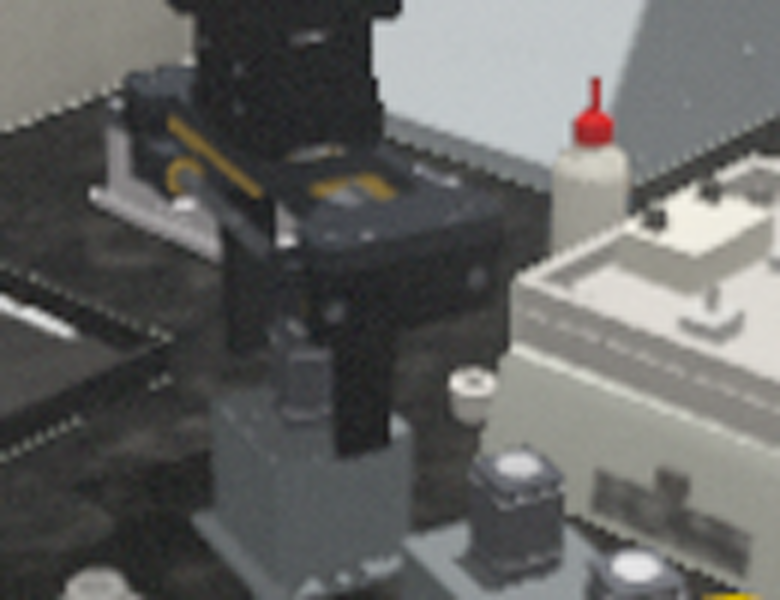

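```bash
python3 -m pendant '{"xyz":[[0,0,0],[0,0,0],[0,0,0],[0,0,0],[0,0,0],[0,0,0]],"turn":[0,0,0,0,0,0]}' 0 30; python3 st.py
```

```text
time_s: 7.2
tool_pos: [0.4538, -0.3047, 0.07]
tool_rot: [136.4, 89.6, -49.2]
force: [0.0, 0.5, -0.2]
grip_width: 0.0351
t 7.2 p [ 0.4538 -0.3047  0.07  ] yaw -5.64 axis [ 0.0041 -0.0048] F [ 0.   0.5 -0.2] M [0.05 0.04 0.02] gw 0.0351 gauge xy -0.1875 -0.2858
```

```bash
python3 -m pendant '{"xyz":[[0,0,0],[0,0,0],[0,0,0]],"turn":[0,0,0]}' 0 30; python3 st.py
```

```text
time_s: 7.58
tool_pos: [0.4538, -0.3048, 0.07]
tool_rot: [136.0, 89.6, -49.7]
force: [-0.1, 0.2, -0.6]
grip_width: 0.0267
t 7.575 p [ 0.4538 -0.3048  0.07  ] yaw -5.64 axis [ 0.0041 -0.0049] F [-0.1  0.2 -0.6] M [0.03 0.02 0.01] gw 0.0267 gauge xy -0.1875 -0.2859
```

```bash
python3 -m pendant '{"xyz":[[0,0,0.01],[0,0,0.01],[0,0,0.01],[0,0,0.01],[0,0,0.01],[0,0,0.01],[0,0,0.01],[0,0,0.01],[0,0,0]],"turn":[0,0,0,0,0,0,0,0,0]}'; python3 st.py; python3 v.py 4
```

```text
time_s: 8.7
tool_pos: [0.4541, -0.3048, 0.1566]
tool_rot: [138.8, 89.6, -46.8]
force: [-0.8, 0.2, -1.4]
grip_width: 0.0262
t 8.7 p [ 0.4541 -0.3048  0.1566] yaw -5.64 axis [ 0.0054 -0.0057] F [-0.8  0.2 -1.4] M [ 0.02  0.04 -0.03] gw 0.0262 gauge xy -0.1873 -0.286
```

View pics/side4.png

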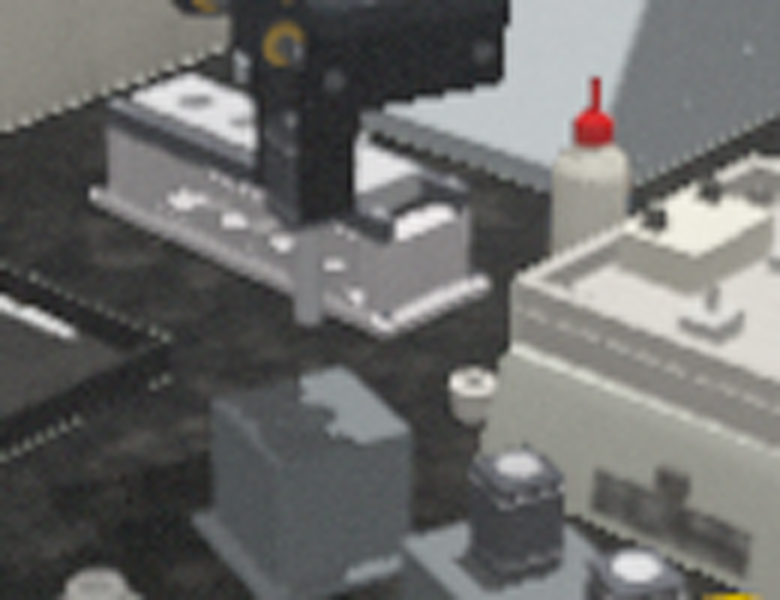

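```bash
python3 - <<'E'
from h import *
X=np.array([.4541,-.3048,.1566-.053]); u=px("side",X); print((u+.5-[225,170])*6-.5)
E
python3 -m pendant '{"xyz":[[0.006,0.016,0],[0.006,0.016,0],[0.006,0.016,0],[0.006,0.016,0],[0.006,0.016,0],[0.006,0.016,0],[0.006,0.016,0],[0.006,0.016,0],[0.006,0.016,0],[0.006,0.016,0]],"turn":[0.015,0.015,0.015,0.015,0.015,0.015,0.015,0.015,0.015,0.015]}'; python3 st.py
```

```text
[309.41724309 319.05709731]
time_s: 10.05
tool_pos: [0.5169, -0.1316, 0.1541]
tool_rot: [137.7, 89.8, -38.6]
force: [0.2, -0.3, -1.0]
grip_width: 0.0265
t 10.05 p [ 0.5169 -0.1316  0.1541] yaw 3.64 axis [ 0.0026 -0.0021] F [ 0.2 -0.3 -1. ] M [0.04 0.   0.03] gw 0.0265 gauge xy -0.0898 -0.1296
```

```bash
python3 -m pendant '{"xyz":[[0.007,0.0165,0],[0.007,0.0165,0],[0.007,0.0165,0],[0.007,0.0165,0],[0.007,0.0165,0],[0.007,0.0165,0],[0.007,0.0165,0],[0.007,0.016,0],[0,0,0],[0,0,0]],"turn":[0.018,0.018,0.018,0.018,0.018,0.018,0.018,0.018,0,0]}'; python3 st.py
```

```text
time_s: 11.3
tool_pos: [0.5772, 0.0109, 0.1538]
tool_rot: [145.4, 89.8, -22.0]
force: [0.1, -0.3, -1.2]
grip_width: 0.0258
t 11.3 p [0.5772 0.0109 0.1538] yaw 12.61 axis [ 0.0027 -0.0011] F [ 0.1 -0.3 -1.2] M [-0.02  0.01  0.03] gw 0.0258 gauge xy -0.0012 -0.0028
```

```bash
python3 -m pendant '{"xyz":[[0.0006,0.0025,-0.008],[0,0,-0.008],[0,0,-0.006],[0,0,0],[0,0,0]],"turn":[-0.01,0,0,0,0]}'; python3 st.py; python3 v.py 5 g
```

```text
time_s: 11.92
tool_pos: [0.5769, 0.0108, 0.1295]
tool_rot: [103.0, 89.8, -65.2]
force: [0.8, 0.8, -1.3]
grip_width: 0.0261
t 11.925 p [0.5769 0.0108 0.1295] yaw 11.78 axis [ 0.0011 -0.0024] F [ 0.8  0.8 -1.3] M [0.04 0.04 0.02] gw 0.0261 gauge xy -0.0015 -0.0028
```

View pics/side5.png

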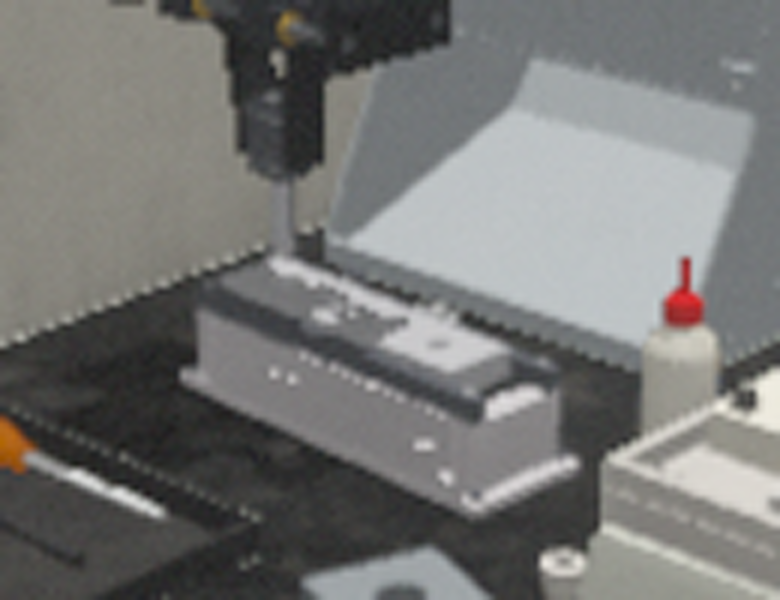

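```bash
python3 -m pendant '{"xyz":[[0.001,0.003,0],[0,0,0],[0,0,-0.005],[0,0,-0.005],[0,0,0]],"turn":[0,0,0,0,0]}'; python3 st.py
```

```text
time_s: 12.65
tool_pos: [0.5783, 0.0143, 0.1194]
tool_rot: [116.4, 89.8, -51.8]
force: [0.1, -0.1, -0.7]
grip_width: 0.026
t 12.65 p [0.5783 0.0143 0.1194] yaw 11.8 axis [ 0.002  -0.0025] F [ 0.1 -0.1 -0.7] M [0.   0.01 0.06] gw 0.026 gauge xy 0.0005 0.0003
```

```bash
python3 -m pendant '{"xyz":[[0,0,-0.003],[0,0,-0.003],[0,0,-0.002],[0,0,-0.001]],"turn":[0,0,0,0]}'; python3 st.py
```

```text
time_s: 13.15
tool_pos: [0.5783, 0.0142, 0.1097]
tool_rot: [115.6, 89.8, -52.7]
force: [-0.0, 0.3, -1.0]
grip_width: 0.0261
t 13.15 p [0.5783 0.0142 0.1097] yaw 11.79 axis [ 0.0019 -0.0025] F [-0.   0.3 -1. ] M [-0.03 -0.02  0.02] gw 0.0261 gauge xy 0.0005 0.0002
```

```bash
python3 -m pendant '{"xyz":[[0,0,-0.005],[0,0,-0.005],[0,0,-0.005],[0,0,-0.005],[0,0,-0.005],[0,0,-0.003],[0,0,0]],"turn":[0,0,0,0,0,0,0]}'; python3 st.py
```

```text
time_s: 14.02
tool_pos: [0.578, 0.0142, 0.0793]
tool_rot: [105.4, 89.8, -62.8]
force: [0.1, 0.5, -1.3]
grip_width: 0.0263
t 14.025 p [0.578  0.0142 0.0793] yaw 11.79 axis [ 0.0012 -0.0024] F [ 0.1  0.5 -1.3] M [ 0.01  0.04 -0.03] gw 0.0263 gauge xy 0.0003 0.0002
```

```bash
python3 -m pendant '{"xyz":[[0,0,-0.003],[0,0,-0.003],[0,0,-0.002]],"turn":[0,0,0]}'; python3 st.py
```

```text
time_s: 14.4
tool_pos: [0.5784, 0.0142, 0.0713]
tool_rot: [120.6, 89.8, -47.7]
force: [-0.6, -0.2, -1.4]
grip_width: 0.026
t 14.4 p [0.5784 0.0142 0.0713] yaw 11.78 axis [ 0.0023 -0.0025] F [-0.6 -0.2 -1.4] M [0.06 0.01 0.04] gw 0.026 gauge xy 0.0007 0.0001
```

```bash
python3 -m pendant '{"xyz":[[0,0,-0.001],[0,0,-0.001]],"turn":[0,0]}'; python3 st.py; python3 -m pendant '{"xyz":[[0,0,-0.001]],"turn":[0]}'; python3 st.py
```

```text
time_s: 14.65
tool_pos: [0.5784, 0.0142, 0.0699]
tool_rot: [113.4, 89.8, -54.8]
force: [-4.3, -0.3, 9.2]
grip_width: 0.026
t 14.65 p [0.5784 0.0142 0.0699] yaw 11.78 axis [ 0.002  -0.0028] F [-4.3 -0.3  9.2] M [-0.09  0.82 -0.05] gw 0.026 gauge xy 0.0007 0.0001
time_s: 14.78
tool_pos: [0.5784, 0.0142, 0.07]
tool_rot: [108.4, 89.8, -59.8]
force: [-3.4, -0.8, 6.8]
grip_width: 0.026
t 14.775 p [0.5784 0.0142 0.07  ] yaw 11.78 axis [ 0.0019 -0.0033] F [-3.4 -0.8  6.8] M [0.01 0.77 0.03] gw 0.026 gauge xy 0.0007 0.0001
```

```bash
python3 -m pendant '{"xyz":[[0,0,0.002],[0,0,0.006],[0,0,0.008],[0,0,0.008],[0,0,0.008],[0,0,0.008],[0,0,0.008],[0,0,0.004],[0,0,0]],"turn":[0,0,0,0,0,0,0,0,0]}'; python3 st.py
```

```text
time_s: 15.9
tool_pos: [0.5791, 0.0143, 0.1263]
tool_rot: [129.9, 89.7, -38.3]
force: [-0.5, -0.8, -0.8]
grip_width: 0.0262
t 15.9 p [0.5791 0.0143 0.1263] yaw 11.78 axis [ 0.0041 -0.0032] F [-0.5 -0.8 -0.8] M [-0.05  0.04 -0.06] gw 0.0262 gauge xy 0.0014 0.0001
```

```bash
python3 -m pendant '{"xyz":[[0.0016,-0.008,0],[0.0016,-0.008,0],[0.0016,-0.008,0],[0.0015,-0.008,0],[0,-0.0025,0],[0,0,0],[0,0,0]],"turn":[0,0,0,0,0,0,0]}'; python3 st.py
```

```text
time_s: 16.77
tool_pos: [0.5851, -0.0238, 0.125]
tool_rot: [107.1, 89.8, -61.2]
force: [0.7, 0.1, -0.9]
grip_width: 0.0262
t 16.775 p [ 0.5851 -0.0238  0.125 ] yaw 11.7 axis [ 0.0018 -0.0033] F [ 0.7  0.1 -0.9] M [-0.06  0.01 -0.01] gw 0.0262 gauge xy -0.0007 -0.0384
```

```bash
python3 -m pendant '{"xyz":[[0.0007,0.0006,-0.003],[0,0,-0.003],[0,0,-0.003],[0,0,-0.002],[0,0,-0.002],[0,0,-0.001]],"turn":[0,0,0,0,0,0]}'; python3 st.py
```

```text
time_s: 17.52
tool_pos: [0.5861, -0.0237, 0.1107]
tool_rot: [104.4, 89.7, -63.8]
force: [-0.0, -1.2, -0.7]
grip_width: 0.0262
t 17.525 p [ 0.5861 -0.0237  0.1107] yaw 11.74 axis [ 0.0025 -0.0052] F [-0.  -1.2 -0.7] M [-0.26  0.07  0.07] gw 0.0262 gauge xy 0.0003 -0.0385
```

```bash
python3 -m pendant '{"xyz":[[0,0,-0.002],[0,0,-0.002],[0,0,0]],"turn":[0,0,0]}'; python3 st.py
```

```text
time_s: 17.9
tool_pos: [0.5857, -0.0237, 0.1059]
tool_rot: [98.0, 89.7, -70.2]
force: [-1.0, -1.3, -1.2]
grip_width: 0.0261
t 17.9 p [ 0.5857 -0.0237  0.1059] yaw 11.74 axis [ 0.0018 -0.005 ] F [-1.  -1.3 -1.2] M [-0.27  0.01 -0.  ] gw 0.0261 gauge xy -0.0 -0.0384
```

```bash
python3 -m pendant '{"xyz":[[0.0001,-0.0006,0],[0,0,0]],"turn":[0,0]}'; python3 st.py; python3 -m pendant '{"xyz":[[0.0001,-0.0006,0],[0,0,0]],"turn":[0,0]}'; python3 st.py
```

```text
time_s: 18.15
tool_pos: [0.5858, -0.0238, 0.1058]
tool_rot: [99.4, 89.7, -68.8]
force: [0.5, -1.9, -1.5]
grip_width: 0.026
t 18.15 p [ 0.5858 -0.0238  0.1058] yaw 11.75 axis [ 0.0017 -0.0043] F [ 0.5 -1.9 -1.5] M [-0.24 -0.01 -0.01] gw 0.026 gauge xy -0.0 -0.0386
time_s: 18.4
tool_pos: [0.586, -0.024, 0.1058]
tool_rot: [104.6, 89.8, -63.6]
force: [-0.5, -0.3, -0.8]
grip_width: 0.026
t 18.4 p [ 0.586  -0.024   0.1058] yaw 11.77 axis [ 0.0019 -0.0037] F [-0.5 -0.3 -0.8] M [-0.14  0.    0.01] gw 0.026 gauge xy 0.0001 -0.0387
```

```bash
python3 -m pendant '{"xyz":[[0.0002,-0.001,0],[0,0,0]],"turn":[0,0]}'; python3 st.py; python3 -m pendant '{"xyz":[[0.0002,-0.001,0],[0,0,0]],"turn":[0,0]}'; python3 st.py
```

```text
time_s: 18.65
tool_pos: [0.5863, -0.0247, 0.1059]
tool_rot: [110.1, 89.8, -58.1]
force: [-0.2, -0.0, -1.5]
grip_width: 0.026
t 18.65 p [ 0.5863 -0.0247  0.1059] yaw 11.78 axis [ 0.0021 -0.0033] F [-0.2 -0.  -1.5] M [0.03 0.02 0.06] gw 0.026 gauge xy 0.0003 -0.0395
time_s: 18.9
tool_pos: [0.5865, -0.0256, 0.1059]
tool_rot: [112.9, 89.8, -55.3]
force: [-0.7, -0.0, -0.6]
grip_width: 0.0262
t 18.9 p [ 0.5865 -0.0256  0.1059] yaw 11.78 axis [ 0.0022 -0.0032] F [-0.7 -0.  -0.6] M [ 0.03 -0.01  0.05] gw 0.0262 gauge xy 0.0003 -0.0405
```

```bash
python3 -m pendant '{"xyz":[[0.0002,-0.001,0],[0,0,0]],"turn":[0,0]}'; python3 st.py; python3 -m pendant '{"xyz":[[0.0002,-0.0008,0],[0,0,0]],"turn":[0,0]}'; python3 st.py
```

```text
time_s: 19.15
tool_pos: [0.5868, -0.0267, 0.1059]
tool_rot: [112.8, 89.8, -55.5]
force: [-0.1, -0.2, -0.6]
grip_width: 0.0259
t 19.15 p [ 0.5868 -0.0267  0.1059] yaw 11.78 axis [ 0.0022 -0.0031] F [-0.1 -0.2 -0.6] M [0.02 0.   0.04] gw 0.0259 gauge xy 0.0003 -0.0416
time_s: 19.4
tool_pos: [0.5869, -0.0274, 0.1059]
tool_rot: [113.2, 89.8, -55.0]
force: [0.1, -0.8, -1.2]
grip_width: 0.0262
t 19.4 p [ 0.5869 -0.0274  0.1059] yaw 11.79 axis [ 0.0021 -0.003 ] F [ 0.1 -0.8 -1.2] M [0.03 0.04 0.02] gw 0.0262 gauge xy 0.0004 -0.0423
```

```bash
python3 -m pendant '{"xyz":[[0.0002,-0.0008,0],[0,0,0]],"turn":[0,0]}'; python3 st.py; python3 -m pendant '{"xyz":[[0.0002,-0.0006,0],[0,0,0]],"turn":[0,0]}'; python3 st.py
```

```text
time_s: 19.65
tool_pos: [0.5869, -0.0276, 0.1059]
tool_rot: [115.7, 89.8, -52.5]
force: [0.1, 0.5, -0.9]
grip_width: 0.0262
t 19.65 p [ 0.5869 -0.0276  0.1059] yaw 11.81 axis [ 0.0016 -0.0021] F [ 0.1  0.5 -0.9] M [0.07 0.05 0.06] gw 0.0262 gauge xy 0.0003 -0.0425
time_s: 19.9
tool_pos: [0.587, -0.0276, 0.1059]
tool_rot: [116.1, 89.9, -52.0]
force: [-0.5, 0.4, -1.4]
grip_width: 0.0262
t 19.9 p [ 0.587  -0.0276  0.1059] yaw 11.83 axis [ 0.0012 -0.0016] F [-0.5  0.4 -1.4] M [0.21 0.09 0.04] gw 0.0262 gauge xy 0.0003 -0.0425
```

```bash
python3 -m pendant '{"xyz":[[-0.0004,0.0019,0],[0,0,0],[0.001,0.0002,0],[0,0,0],[0.001,0.0002,0],[0,0,0]],"turn":[0,0,0,0,0,0]}'; python3 st.py; python3 -m pendant '{"xyz":[[0.0008,0.0002,0],[0,0,0]],"turn":[0,0]}'; python3 st.py
```

```text
time_s: 20.65
tool_pos: [0.5879, -0.0263, 0.1056]
tool_rot: [65.1, 89.8, -103.1]
force: [-0.4, -0.5, -0.6]
grip_width: 0.026
t 20.65 p [ 0.5879 -0.0263  0.1056] yaw 11.8 axis [-0.0007 -0.0029] F [-0.4 -0.5 -0.6] M [0.06 0.32 0.01] gw 0.026 gauge xy 0.0015 -0.0414
time_s: 20.9
tool_pos: [0.5881, -0.0262, 0.1054]
tool_rot: [44.0, 89.8, -124.2]
force: [-1.8, -0.3, -0.1]
grip_width: 0.0259
t 20.9 p [ 0.5881 -0.0262  0.1054] yaw 11.79 axis [-0.0021 -0.0031] F [-1.8 -0.3 -0.1] M [-0.03  0.47 -0.03] gw 0.0259 gauge xy 0.0017 -0.0413
```

```bash
python3 -m pendant '{"xyz":[[-0.0015,0,0],[0,0,0],[-0.0015,-0.0002,0],[0,0,0],[-0.001,-0.0002,0],[0,0,0]],"turn":[0,0,0,0,0,0]}'; python3 st.py; python3 -m pendant '{"xyz":[[-0.0008,-0.0002,0],[0,0,0]],"turn":[0,0]}'; python3 st.py
```

```text
time_s: 21.65
tool_pos: [0.5857, -0.0268, 0.106]
tool_rot: [113.9, 89.8, -54.3]
force: [0.0, 0.3, -1.4]
grip_width: 0.0262
t 21.65 p [ 0.5857 -0.0268  0.106 ] yaw 11.79 axis [ 0.0023 -0.0032] F [ 0.   0.3 -1.4] M [ 0.04  0.03 -0.01] gw 0.0262 gauge xy -0.0007 -0.0414
time_s: 21.9
tool_pos: [0.5849, -0.027, 0.106]
tool_rot: [115.2, 89.8, -53.0]
force: [-0.1, 0.9, -1.9]
grip_width: 0.0264
t 21.9 p [ 0.5849 -0.027   0.106 ] yaw 11.78 axis [ 0.0024 -0.0032] F [-0.1  0.9 -1.9] M [0.06 0.03 0.02] gw 0.0264 gauge xy -0.0016 -0.0415
```

```bash
python3 -m pendant '{"xyz":[[-0.001,-0.0002,0],[0,0,0]],"turn":[0,0]}'; python3 st.py; python3 -m pendant '{"xyz":[[-0.001,-0.0002,0],[0,0,0]],"turn":[0,0]}'; python3 st.py
```

```text
time_s: 22.15
tool_pos: [0.5838, -0.0272, 0.106]
tool_rot: [115.5, 89.8, -52.7]
force: [0.3, -0.3, -0.6]
grip_width: 0.0264
t 22.15 p [ 0.5838 -0.0272  0.106 ] yaw 11.79 axis [ 0.0024 -0.0031] F [ 0.3 -0.3 -0.6] M [0.   0.   0.02] gw 0.0264 gauge xy -0.0027 -0.0414
time_s: 22.4
tool_pos: [0.5833, -0.0272, 0.1061]
tool_rot: [131.0, 89.7, -37.2]
force: [0.8, 0.3, -1.5]
grip_width: 0.0264
t 22.4 p [ 0.5833 -0.0272  0.1061] yaw 11.79 axis [ 0.0037 -0.0028] F [ 0.8  0.3 -1.5] M [ 0.08 -0.14  0.03] gw 0.0264 gauge xy -0.0032 -0.0413
```

```bash
python3 -m pendant '{"xyz":[[0.0021,0.0012,0],[0,0,0],[0,0,-0.004],[0,0,-0.005],[0,0,-0.005],[0,0,-0.005],[0,0,-0.005],[0,0,-0.002],[0,0,0]],"turn":[0,0,0,0,0,0,0,0,0]}'; python3 st.py
```

```text
time_s: 23.52
tool_pos: [0.5846, -0.0261, 0.0774]
tool_rot: [101.1, 89.8, -67.1]
force: [0.6, -1.6, -0.2]
grip_width: 0.026
t 23.525 p [ 0.5846 -0.0261  0.0774] yaw 11.79 axis [ 0.0012 -0.003 ] F [ 0.6 -1.6 -0.2] M [-0.02  0.03  0.  ] gw 0.026 gauge xy -0.0017 -0.0405
```

```bash
python3 -m pendant '{"xyz":[[0.0006,0,-0.003],[0,0,-0.002],[0,0,-0.001],[0,0,-0.001]],"turn":[0,0,0,0]}'; python3 st.py
```

```text
time_s: 24.02
tool_pos: [0.5856, -0.0261, 0.0704]
tool_rot: [113.3, 89.8, -54.9]
force: [0.0, -0.1, -1.3]
grip_width: 0.026
t 24.025 p [ 0.5856 -0.0261  0.0704] yaw 11.79 axis [ 0.0022 -0.0031] F [ 0.  -0.1 -1.3] M [0.   0.02 0.03] gw 0.026 gauge xy -0.0007 -0.0408
```

```bash
python3 -m pendant '{"xyz":[[0,0,-0.001],[0,0,-0.001]],"turn":[0,0]}'; python3 st.py
```

```text
time_s: 24.28
tool_pos: [0.5857, -0.0262, 0.07]
tool_rot: [107.2, 89.8, -61.0]
force: [-3.1, 0.1, 7.5]
grip_width: 0.0264
t 24.275 p [ 0.5857 -0.0262  0.07  ] yaw 11.78 axis [ 0.002  -0.0037] F [-3.1  0.1  7.5] M [0.05 0.82 0.  ] gw 0.0264 gauge xy -0.0006 -0.0408
```

```bash
python3 -m pendant '{"xyz":[[0,0,0.002],[0,0,0.006],[0,0,0.008],[0,0,0.008],[0,0,0.008],[0,0,0.008],[0,0,0.008],[0,0,0.003],[0,0,0]],"turn":[0,0,0,0,0,0,0,0,0]}'; python3 st.py; python3 -m pendant '{"xyz":[[0.0013,-0.008,0],[0.0014,-0.008,0],[0.0014,-0.008,0],[0.0014,-0.008,0],[0.0012,-0.003,0],[0,0,0],[0,0,0]],"turn":[0,0,0,0,0,0,0]}'; python3 st.py
```

```text
time_s: 25.4
tool_pos: [0.5862, -0.0261, 0.1252]
tool_rot: [124.2, 89.7, -44.0]
force: [-0.4, 0.1, 0.1]
grip_width: 0.0262
t 25.4 p [ 0.5862 -0.0261  0.1252] yaw 11.78 axis [ 0.004  -0.0039] F [-0.4  0.1  0.1] M [ 0.04  0.04 -0.01] gw 0.0262 gauge xy -0.0001 -0.0409
time_s: 26.28
tool_pos: [0.5926, -0.0647, 0.1239]
tool_rot: [103.8, 89.8, -64.5]
force: [-0.5, -1.1, -0.8]
grip_width: 0.0259
t 26.275 p [ 0.5926 -0.0647  0.1239] yaw 11.69 axis [ 0.0018 -0.0037] F [-0.5 -1.1 -0.8] M [0.03 0.02 0.03] gw 0.0259 gauge xy -0.0018 -0.0799
```

```bash
python3 -m pendant '{"xyz":[[0.0006,0.0015,-0.002],[0,0,0],[0,0,-0.002]],"turn":[0,0,0]}'; python3 st.py;
```

```text
time_s: 26.65
tool_pos: [0.5934, -0.062, 0.1198]
tool_rot: [110.5, 89.8, -57.7]
force: [0.3, 0.3, -0.6]
grip_width: 0.0261
t 26.65 p [ 0.5934 -0.062   0.1198] yaw 11.79 axis [ 0.0022 -0.0034] F [ 0.3  0.3 -0.6] M [ 0.01 -0.02 -0.04] gw 0.0261 gauge xy -0.0005 -0.0775
```

Overshot y by ~1.1 mm; correct and lower slowly.

```bash
python3 -m pendant '{"xyz":[[-0.0002,-0.0012,0],[0,0,0],[0,0,-0.002],[0,0,-0.001],[0,0,-0.001]],"turn":[0,0,0,0,0]}'; python3 st.py;
```

```text
time_s: 27.28
tool_pos: [0.5931, -0.0633, 0.1155]
tool_rot: [107.5, 89.8, -60.7]
force: [-0.2, 0.2, -1.1]
grip_width: 0.0263
t 27.275 p [ 0.5931 -0.0633  0.1155] yaw 11.78 axis [ 0.002  -0.0035] F [-0.2  0.2 -1.1] M [ 0.01  0.05 -0.04] gw 0.0263 gauge xy -0.0011 -0.0787
```

```bash
python3 -m pendant '{"xyz":[[0,0,-0.001],[0,0,-0.001]],"turn":[0,0]}'; python3 st.py;python3 -m pendant '{"xyz":[[0,0,-0.001],[0,0,-0.001]],"turn":[0,0]}'; python3 st.py;
```

```text
time_s: 27.52
tool_pos: [0.5931, -0.0633, 0.1133]
tool_rot: [106.9, 89.8, -61.3]
force: [-0.2, 0.7, -0.2]
grip_width: 0.0259
t 27.525 p [ 0.5931 -0.0633  0.1133] yaw 11.78 axis [ 0.0019 -0.0035] F [-0.2  0.7 -0.2] M [-0.01  0.01 -0.01] gw 0.0259 gauge xy -0.0011 -0.0787
time_s: 27.78
tool_pos: [0.5931, -0.0633, 0.1111]
tool_rot: [106.9, 89.8, -61.3]
force: [-0.3, 0.6, -0.2]
grip_width: 0.0264
t 27.775 p [ 0.5931 -0.0633  0.1111] yaw 11.78 axis [ 0.0019 -0.0034] F [-0.3  0.6 -0.2] M [-0.04  0.03 -0.01] gw 0.0264 gauge xy -0.0011 -0.0787
```

```bash
python3 -m pendant '{"xyz":[[0,0,-0.002],[0,0,-0.003],[0,0,-0.003]],"turn":[0,0,0]}'; python3 st.py;python3 -m pendant '{"xyz":[[0,0,-0.004],[0,0,-0.004],[0,0,-0.004],[0,0,-0.004],[0,0,-0.004]],"turn":[0,0,0,0,0]}'; python3 st.py;
```

```text
time_s: 28.15
tool_pos: [0.5931, -0.0633, 0.1027]
tool_rot: [109.0, 89.8, -59.2]
force: [-0.2, 0.4, -1.1]
grip_width: 0.0262
t 28.15 p [ 0.5931 -0.0633  0.1027] yaw 11.78 axis [ 0.0021 -0.0035] F [-0.2  0.4 -1.1] M [-0.    0.03  0.  ] gw 0.0262 gauge xy -0.0011 -0.0787
time_s: 28.78
tool_pos: [0.593, -0.0633, 0.081]
tool_rot: [104.6, 89.8, -63.7]
force: [-0.1, -1.0, -0.4]
grip_width: 0.0259
t 28.775 p [ 0.593  -0.0633  0.081 ] yaw 11.78 axis [ 0.0017 -0.0034] F [-0.1 -1.  -0.4] M [0.06 0.07 0.  ] gw 0.0259 gauge xy -0.0012 -0.0787
```

```bash
python3 -m pendant '{"xyz":[[0,0,-0.004],[0,0,-0.003],[0,0,-0.002],[0,0,-0.001]],"turn":[0,0,0,0]}'; python3 st.py;python3 -m pendant '{"xyz":[[0,0,-0.001],[0,0,-0.001]],"turn":[0,0]}'; python3 st.py;
```

```text
time_s: 29.28
tool_pos: [0.5928, -0.0633, 0.0701]
tool_rot: [100.2, 89.8, -68.0]
force: [0.3, 0.3, -0.3]
grip_width: 0.0259
t 29.275 p [ 0.5928 -0.0633  0.0701] yaw 11.78 axis [ 0.0013 -0.0033] F [ 0.3  0.3 -0.3] M [-0.    0.07 -0.04] gw 0.0259 gauge xy -0.0013 -0.0787
time_s: 29.52
tool_pos: [0.5929, -0.0633, 0.07]
tool_rot: [93.5, 89.8, -74.7]
force: [-2.9, 1.3, 5.3]
grip_width: 0.026
t 29.525 p [ 0.5929 -0.0633  0.07  ] yaw 11.78 axis [ 0.0011 -0.004 ] F [-2.9  1.3  5.3] M [0.05 0.7  0.04] gw 0.026 gauge xy -0.0013 -0.0786
```

```bash
python3 -m pendant '{"xyz":[[0,0,0.002],[0,0,0.006],[0,0,0.008],[0,0,0.008],[0,0,0.008],[0,0,0.008],[0,0,0.008],[0,0,0.003],[0,0,0]],"turn":[0,0,0,0,0,0,0,0,0]}'; python3 st.py; python3 -m pendant '{"xyz":[[0.0014,-0.008,0],[0.0014,-0.008,0],[0.0015,-0.008,0],[0.0015,-0.008,0],[0.0015,-0.002,0],[0,0,0],[0,0,0],[0,0,0]],"turn":[0,0,0,0,0,0,0,0]}'; python3 st.py
```

```text
time_s: 30.65
tool_pos: [0.5937, -0.0633, 0.1254]
tool_rot: [117.2, 89.7, -51.1]
force: [-0.1, 0.3, -1.0]
grip_width: 0.0265
t 30.65 p [ 0.5937 -0.0633  0.1254] yaw 11.78 axis [ 0.0035 -0.0044] F [-0.1  0.3 -1. ] M [ 0.    0.04 -0.  ] gw 0.0265 gauge xy -0.0005 -0.0788
time_s: 31.65
tool_pos: [0.6007, -0.1003, 0.1241]
tool_rot: [98.4, 89.8, -69.9]
force: [0.2, -0.0, -1.3]
grip_width: 0.0261
t 31.65 p [ 0.6007 -0.1003  0.1241] yaw 11.73 axis [ 0.0014 -0.0039] F [ 0.2 -0.  -1.3] M [ 0.05  0.06 -0.04] gw 0.0261 gauge xy -0.0013 -0.1165
```

Right over hole d in the found frame (0.2 mm off). Lower to contact near TCP z = 0.115.

```bash
python3 -m pendant '{"xyz":[[0,0,-0.003],[0,0,-0.003],[0,0,-0.001],[0,0,0]],"turn":[0,0,0,0]}'; python3 st.py; python3 -m pendant '{"xyz":[[0,0,-0.001]],"turn":[0]}'; python3 st.py
```

```text
time_s: 32.15
tool_pos: [0.6006, -0.0996, 0.1164]
tool_rot: [94.3, 89.8, -73.9]
force: [-0.1, 0.5, -0.4]
grip_width: 0.0262
t 32.15 p [ 0.6006 -0.0996  0.1164] yaw 11.78 axis [ 0.0011 -0.0037] F [-0.1  0.5 -0.4] M [-0.01 -0.    0.02] gw 0.0262 gauge xy -0.0013 -0.1158
time_s: 32.28
tool_pos: [0.6007, -0.0996, 0.1156]
tool_rot: [98.4, 89.8, -69.8]
force: [0.5, 0.3, -1.3]
grip_width: 0.0264
t 32.275 p [ 0.6007 -0.0996  0.1156] yaw 11.79 axis [ 0.0014 -0.0038] F [ 0.5  0.3 -1.3] M [-0.03  0.   -0.02] gw 0.0264 gauge xy -0.0012 -0.1158
```

```bash
python3 -m pendant '{"xyz":[[0.0002,-0.0009,0],[0,0,0],[0,0,-0.001]],"turn":[0,0,0]}'; python3 st.py; python3 -m pendant '{"xyz":[[0,0,-0.001]],"turn":[0]}'; python3 st.py
```

```text
time_s: 32.65
tool_pos: [0.601, -0.1007, 0.1146]
tool_rot: [101.1, 89.8, -67.2]
force: [0.3, -0.7, -1.8]
grip_width: 0.0261
t 32.65 p [ 0.601  -0.1007  0.1146] yaw 11.78 axis [ 0.0016 -0.0039] F [ 0.3 -0.7 -1.8] M [0.02 0.01 0.05] gw 0.0261 gauge xy -0.0011 -0.1169
time_s: 32.78
tool_pos: [0.6011, -0.1006, 0.1137]
tool_rot: [104.6, 89.8, -63.6]
force: [-0.8, 0.1, 0.6]
grip_width: 0.0262
t 32.775 p [ 0.6011 -0.1006  0.1137] yaw 11.78 axis [ 0.0018 -0.0037] F [-0.8  0.1  0.6] M [0.08 0.15 0.04] gw 0.0262 gauge xy -0.001 -0.1168
```

```bash
python3 -m pendant '{"xyz":[[0,0,-0.001]],"turn":[0]}'; python3 st.py; python3 -m pendant '{"xyz":[[0,0,-0.001]],"turn":[0]}'; python3 st.py; python3 v.py 6 g
```

```text
time_s: 32.9
tool_pos: [0.6014, -0.1004, 0.1134]
tool_rot: [111.9, 89.7, -56.3]
force: [-2.1, 1.0, 5.6]
grip_width: 0.0264
t 32.9 p [ 0.6014 -0.1004  0.1134] yaw 11.78 axis [ 0.0025 -0.0037] F [-2.1  1.   5.6] M [ 0.18  0.42 -0.03] gw 0.0264 gauge xy -0.0007 -0.1167
time_s: 33.02
tool_pos: [0.6016, -0.1003, 0.1134]
tool_rot: [115.0, 89.7, -53.2]
force: [-2.9, 0.4, 6.4]
grip_width: 0.0259
t 33.025 p [ 0.6016 -0.1003  0.1134] yaw 11.79 axis [ 0.003 -0.004] F [-2.9  0.4  6.4] M [ 0.15  0.67 -0.02] gw 0.0259 gauge xy -0.0005 -0.1167
```

View pics/side6.png

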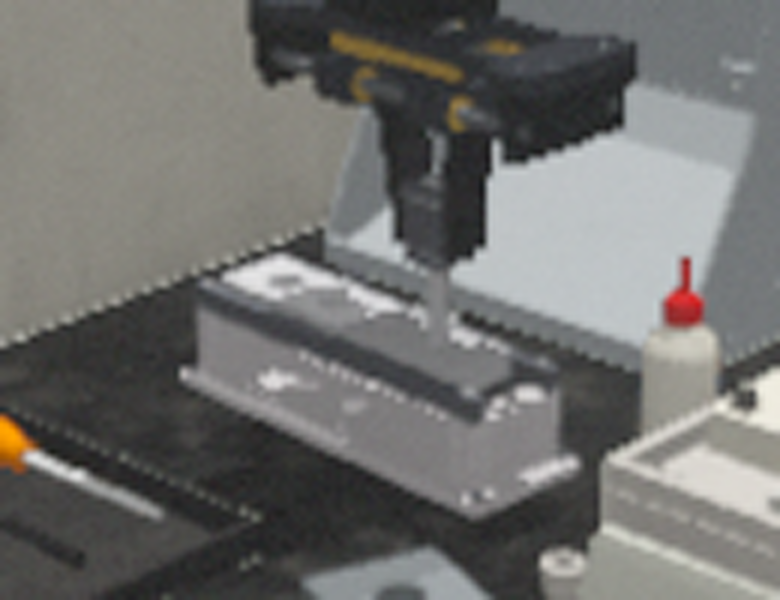

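```bash
python3 -m pendant '{"xyz":[[0,0,0.003],[0,0,0.005],[0,0,0.003],[-0.0014,0.008,0],[-0.0015,0.008,0],[-0.0016,0.008,0],[-0.0016,0.008,0],[-0.0014,0.003,0],[0,0,0],[0,0,0]],"turn":[0,0,0,0,0,0,0,0,0,0]}'; python3 st.py
```

```text
time_s: 34.38
tool_pos: [0.5929, -0.0621, 0.1239]
tool_rot: [103.4, 89.8, -64.8]
force: [0.2, -0.3, -1.4]
grip_width: 0.0262
t 34.375 p [ 0.5929 -0.0621  0.1239] yaw 11.87 axis [ 0.0018 -0.0039] F [ 0.2 -0.3 -1.4] M [0.01 0.06 0.01] gw 0.0262 gauge xy -0.0011 -0.0775
```

```bash
python3 -m pendant '{"xyz":[[0.0002,-0.0008,0],[0,0,0],[0,0,-0.003],[0,0,-0.003],[0,0,0]],"turn":[0,0,0,0,0]}'; python3 st.py
```

```text
time_s: 35.0
tool_pos: [0.593, -0.0641, 0.1173]
tool_rot: [98.2, 89.7, -70.0]
force: [0.2, -0.4, -0.5]
grip_width: 0.0262
t 35.0 p [ 0.593  -0.0641  0.1173] yaw 11.78 axis [ 0.0015 -0.0041] F [ 0.2 -0.4 -0.5] M [ 0.03  0.03 -0.01] gw 0.0262 gauge xy -0.0013 -0.0794
```

```bash
python3 -m pendant '{"xyz":[[0,0.0008,0],[0,0,0],[0,0,-0.002],[0,0,-0.001],[0,0,-0.001]],"turn":[0,0,0,0,0]}'; python3 st.py;python3 -m pendant '{"xyz":[[0,0,-0.001],[0,0,-0.001]],"turn":[0,0]}'; python3 st.py
```

```text
time_s: 35.62
tool_pos: [0.5932, -0.0631, 0.1132]
tool_rot: [102.8, 89.7, -65.4]
force: [-0.6, 0.3, -2.0]
grip_width: 0.0265
t 35.625 p [ 0.5932 -0.0631  0.1132] yaw 11.78 axis [ 0.0019 -0.0041] F [-0.6  0.3 -2. ] M [-0.    0.02 -0.02] gw 0.0265 gauge xy -0.0009 -0.0785
time_s: 35.88
tool_pos: [0.5932, -0.0631, 0.111]
tool_rot: [101.4, 89.7, -66.8]
force: [0.5, -0.1, -1.1]
grip_width: 0.0261
t 35.875 p [ 0.5932 -0.0631  0.111 ] yaw 11.79 axis [ 0.0017 -0.004 ] F [ 0.5 -0.1 -1.1] M [ 0.1   0.07 -0.  ] gw 0.0261 gauge xy -0.001 -0.0785
```

```bash
python3 -m pendant '{"xyz":[[0,0,-0.003],[0,0,-0.003],[0,0,-0.004],[0,0,-0.004],[0,0,-0.004],[0,0,-0.004],[0,0,-0.004],[0,0,-0.004]],"turn":[0,0,0,0,0,0,0,0]}'; python3 st.py;python3 -m pendant '{"xyz":[[0,0,-0.003],[0,0,-0.003],[0,0,-0.001],[0,0,-0.001]],"turn":[0,0,0,0]}'; python3 st.py
```

```text
time_s: 36.88
tool_pos: [0.5931, -0.0631, 0.0787]
tool_rot: [99.1, 89.8, -69.1]
force: [0.3, 0.7, -1.3]
grip_width: 0.0262
t 36.875 p [ 0.5931 -0.0631  0.0787] yaw 11.78 axis [ 0.0015 -0.004 ] F [ 0.3  0.7 -1.3] M [0.03 0.02 0.04] gw 0.0262 gauge xy -0.0011 -0.0785
time_s: 37.38
tool_pos: [0.593, -0.0631, 0.07]
tool_rot: [95.8, 89.8, -72.4]
force: [-2.2, -0.8, 5.3]
grip_width: 0.026
t 37.375 p [ 0.593  -0.0631  0.07  ] yaw 11.78 axis [ 0.0013 -0.004 ] F [-2.2 -0.8  5.3] M [-0.16  0.34  0.04] gw 0.026 gauge xy -0.0011 -0.0785
```

```bash
python3 -m pendant '{"xyz":[[0,0,0],[0,0,0],[0,0,0],[0,0,0]],"turn":[0,0,0,0]}' 0.7; python3 st.py; python3 -m pendant '{"xyz":[[0,0,0.005],[0,0,0.01],[0,0,0.01],[0,0,0.01],[0,0,0.015],[0,0,0.02],[0,0,0.02],[0,0,0.02],[0,0,0]],"turn":[0,0,0,0,0,0,0,0,0]}'; python3 st.py; python3 v.py 7 g
```

```text
time_s: 37.88
tool_pos: [0.5938, -0.0631, 0.0708]
tool_rot: [113.8, 89.7, -54.5]
force: [-0.8, 0.3, 0.2]
grip_width: 0.0567
t 37.875 p [ 0.5938 -0.0631  0.0708] yaw 11.79 axis [ 0.003  -0.0042] F [-0.8  0.3  0.2] M [0.03 0.01 0.04] gw 0.0567 gauge xy -0.0004 -0.0787
time_s: 39.0
tool_pos: [0.5949, -0.063, 0.1908]
tool_rot: [135.7, 89.5, -32.5]
force: [0.0, -0.1, -0.1]
grip_width: 0.0614
t 39.0 p [ 0.5949 -0.063   0.1908] yaw 11.8 axis [ 0.0079 -0.005 ] F [ 0.  -0.1 -0.1] M [0.01 0.05 0.02] gw 0.0614 gauge xy 0.0008 -0.0788
```

View pics/side7.png

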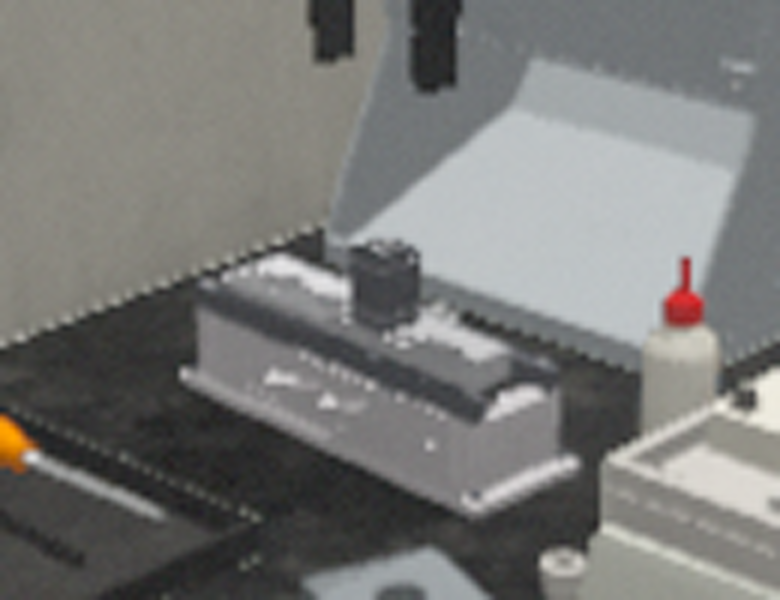

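```bash
python3 - <<'E'
from h import *
for z in (.062,.102):
    u=px("side",[.5933,-.0615,z]); print((u+.5-[210,140])*6-.5)
E
```

```text
[384.94750692 319.31426939]
[383.84586652 244.7098879 ]
```

View pics/side7_full.png

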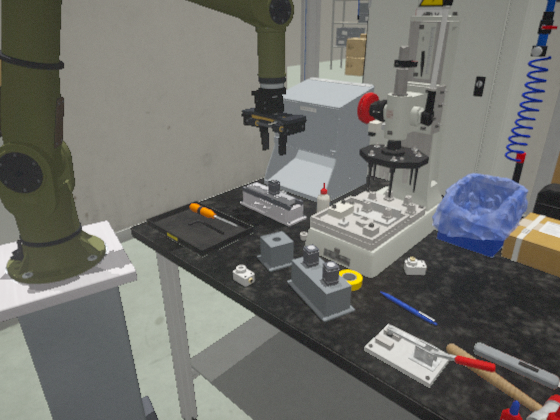

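The rod's head sits with its top at zoom pixel (385, 247) and its base at about (385, 320). That matches the prediction for a fully home rod in hole c. The spare rods and bystanders are where they were, and the gripper is clear.

```bash
python3 -c "
from cell import sign_off
print(sign_off())"
```

```text
the job is handed in; nothing more can be done
None
```

The unmarked rod is the 12 mm one. It now stands fully home in the 13 mm hole (hole c), which is the smallest that lets it through.

| Hole | Bore | Result | Upward force |
|---|---|---|---|
| a | 19 mm | Head met the strip (tool point 70 mm up) | about 9 N |
| b | 16 mm | Head met the strip; side to side it had 3.5–4 mm of play, which fits a 12 mm shank | about 7 N |
| c | 13 mm | Head met the strip | about 5 N |
| d | 10 mm | Refused; the foot stopped about 1.6 mm below the strip's top | about 6 N |

- **Final placing:** I went back to hole c, pushed the rod home again until the head met the strip at about 5 N, let go and raised the gripper clear. I handed in at about 39 s.
- **Last checks:** the side picture shows the rod upright with its head flush on the strip. Its position is within about a pixel of the prediction for hole c, and the spare rods and bystanders look undisturbed. I did not look again from the top camera at the end.
- **Disagreements:** feeling the sides of hole b put the holes about 2.6 mm along the strip from where the cameras had them, so I used the felt position from there on. Early fast moves tilted the tool by about 1°, so I slowed down before gripping the rod.

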